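Move the battery pack from the charger to the radio

ROBOT

A 6-joint arm with a two-finger parallel gripper is mounted at the origin on the work surface. World frame = base frame: x ahead of the robot, y to its left, z up, the work surface at z = 0. Lengths are in m, angles in degrees, forces in N, time in s.
With the tool pointing down it reaches from about 0.375 to 0.9 m from the base axis. Payload 3.1 kg.
Tool frame: the origin (TCP) lies at the very end of the fingers, on their centre line; the grasp point (between the pads) lies 19 mm behind it; z points along the fingers, y is the line along which they close (so a half turn about z gives the same grasp; the last joint's range is limited). The gripper opens to 87 mm and grips with 3 to 60 N. Pads are 19 mm wide; open, the fingers measure 117 mm over their backs; the gripper's body (75 mm by 190 mm) begins 51 mm behind the grasp point.
Start: joints at [-86.259, 30.224, 82.088, -0, 67.689, -10.227], TCP at [0.151, -0.606, 0.223] pointing down, gripper open.
Joint ranges: [-176.69, 176.69], [-43.24, 126.21], [12.49, 139.97], [-82, 262], [0, 151.66], [-163.58, 163.58]. Speed limits (degrees/s): [159.86, 159.86, 180, 180, 180, 180].

INTERFACE

Orientations are given as a 3x3 rotation matrix whose columns are the frame's x, y, z axes.
In Python, from rig import bot gives the robot as it stands.
- The arm moves only by the tool move_arm, never from a script. Its argument "increments" is a list of rows, each an object with "xyz": the shift along the tool's x, y, z in mm, a list of three; "roll": the turn about the tool's z in rad; "grip": the opening in per cent of the stroke, from 0 (shut) to 100 (fully open). A call has 1 to 5 rows; each row shifts and turns the commanded pose from where the row before left it, along the tool's axes as they then stand; what a row does not reach is not made up. A row lasts 1/12 s, in which the tool goes at most 41.7 mm and 7.16 degrees, less where a joint would pass 70% of its speed; a pose out of reach is approached as far as the arm can. A call is refused whole if a number of a shift passes 41.7 or a number of a turn 0.125, either way. A call with a gripper value outside its range is refused whole. The fingers move at their own pace and stop on an object; the grip force is fixed at half the most. Time passes only in rows, so rows that do not move let the fingers close. It gives the time, the measured TCP pose, the force, the opening and the grip force at its end, in the units of the state.
- bot.read_state(): the state, without advancing time (a new reading comes with each control period).
- bot.capture(name): name is "scene" or "top" or "wrist"; returns (picture, depth): 420x560x3 uint8, red, green, blue; 420x560 float32, m along the optical axis (not along the pixel's ray), 0 where there is no reading.
- bot.camera_model(name): a dict with "intrinsics" (3x3 intrinsics, pixels), "rvec" (rotation vector, rad) and "tvec" (3), from world to camera coordinates, as OpenCV has them; the wrist camera has in their place "tool_from_camera" (4x4, takes a point from camera to tool coordinates, whose origin is the TCP and whose axes are the flange's). Camera axes: x right, y down, z forward; pixel columns grow to the right and rows downward; lengths in m; the calibration is good to about 2 mm. A picture is of the moment at which its call begins: read the wrist's pose just before it. camera_model takes no time and is no camera call.
- bot.hand_in(): hands the job in; it is judged then, once.
Trained networks look in the newest picture that a camera, given by its name, has taken for a name from the list of things; names that differ only in an ending like _2 or _b are one class to them, and where a whole thing is asked for, a point or a joint stands for the part that bears it (a point fixed in the world has none). Each returns a list of dicts, best first, with "conf" (0 to 1); they miss things now and then, are a little off and sometimes report something else, mostly with a low value. They report only what shows in the picture. A call takes as long as a camera call. They do not tell look-alikes from the thing itself.
- bot.spot_in(label, camera): "at" ([x, y, z] in m, in the coordinates of the camera as it stood for that picture, good to about 4 mm: the middle of the surface that is visible of it).
- bot.trace(label, camera): "mask" (420x560 bool, what is visible of it).
The state is a dict: "time_s": time; "joint_positions": joint angles; "qvel": joint speeds; "tau": joint torques, N m; "position": TCP position; "tcp_rot": TCP orientation; "force": force on the tool from outside, world axes, zero at the start; "moment": the same for the moment, N m; "opening": opening from 0.0 (shut) to 1.0 (fully open); "grasp_force": force on a finger pad.
Only numpy, scipy, OpenCV 4.12 (cv2) and the standard library are available. Lean on these libraries where they do the work, as an engineer would, in place of code of your own. Each camera call takes 0.05 s, during which the arm holds its last target. There are 200 camera calls.

TASK

The battery pack is caught down in the grey charger: press it down to the stop and let go so that its push-push catch releases and it springs up by itself, then lift it out, put it upright into the slot of the black radio and press it down to the stop so that the radio's catch holds it down when you let go. Press by feel and gently, never with more than 22 N (about 2 kg), and do not shift the loose things lying around.

Things in the scene. Friction and masses are not known exactly. Their poses are not given: they have to be found in the camera images.
- pack_center (a point): centre of the battery pack: a loose plain grey upright slab, ribbed near the top, 24 mm (its x) by 60 mm (its y) by 100 mm tall (its z), so top and foot are 50 mm above and below. 0.11 to 0.2 kg. Fits either way round. At the start caught down in the charger, its top about 28 mm above the charger's top face; released, it stands about 50 mm proud
- charger: grey fixed charger dock, 90 x 90 mm, 100 mm high, a low black foot on its -x side. Origin on the table right under the centre of its slot, z up; the slot is 26 mm wide along its x and 62 mm long along its y: a vertical shaft, open at the top, with the pack in it at the start
- charger_mouth (a point): centre of the charger's slot at its top face, 100 mm above the table. From caught, the pack sinks about 8 mm to a firm stop; let go there, its sprung seat lifts it 22 mm above the caught height. The spring takes about 2 to 7 N; the stop is felt as the force rising beyond that. More than 22 N on the seat is not allowed
- radio: black fixed radio, a round speaker grille on its top, 110 mm (x) by 173 mm (y), 100 mm high. Origin on the table right under the centre of its slot; the box reaches 45 mm to -y and 128 mm to +y from there, the grille is at y = +78 mm. Slot 26 mm along x, 62 mm along y, empty at the start, its sprung seat up: the pack then rests about 50 mm proud of the top
- radio_mouth (a point): centre of the radio's slot at its top face, 100 mm above the table, with a 45 degree steel lead-in 4 mm wide around it. The pack's firm stop lies 21 to 39 mm below its resting height: unseen, different in each radio, so feel for it (spring 2 to 7 N on the way). Let go at the stop, it stays about 8 mm above it; let go 3 mm short, it rises; the stop a second time frees it. Limit 22 N
- charger_seat: sprung seat on which the pack stands in the charger, a 24 x 60 mm plate hidden in the slot; its top face is 50 mm above this origin. The origin is at table height when the seat is up and sinks with it
- radio_seat: the same in the radio: plate at the bottom of the slot, top face 50 mm above this origin, which is at table height when the seat is up and sinks with it
- screwdriver: loose screwdriver lying on the table, 160 mm long (bystander, to be left alone)
- block_a: loose clear circuit block, 36 x 36 x 20 mm (bystander, to be left alone)
- block_b: loose clear circuit block like the other (bystander, to be left alone)
- reel: loose metal reel, 56 mm across, 32 mm high (bystander, to be left alone)
Things that resemble listed ones, but are neither listed nor needed, are in the scene too. Leave any green or orange look-alike of the radio alone. What is shaped like the charger but orange is not meant.

How it is judged:
By the outcome, as a careful person would: the job done as asked, in the order asked, and still so for the second after the job is handed in, with the robot touching nothing.
It also fails if it takes over 66 s, if anything falls off the work surface, if the arm or the gripper's body presses on something with over 40 N, if the wrist force passes 120 N, or if a joint passes its speed limit or range.

## Working session

There is one attempt and no reset: what is moved stays moved. The work goes in short steps, Python scripts to look and compute and a tool call to move; the robot and the scene stay as the last step left them, time stands still between calls to the robot, and variables do not carry over. Pictures are saved under pics/ and viewed, at most 10 in all, crops included, and the job is handed in when it is done.

Besides the shell and the picture viewer there is one more tool, called after "Emit:" as name([rows], argument=value, ...), one row to a line, values as JSON. move_arm: Moves the arm, as the interface text tells. Its arguments: {"type":"object","properties":{"increments":{"type":"array"}},"required":["increments"]}

```bash
mkdir -p pics; cat > h.py <<'E'
import numpy as np, cv2
from rig import bot
def T(name):
    m=bot.camera_model(name); K=np.array(m["intrinsics"])
    if name=="wrist":
        s=bot.read_state(); A=np.eye(4); A[:3,:3]=s["tcp_rot"]; A[:3,3]=s["position"]
        return K, A@np.array(m["tool_from_camera"])
    R=cv2.Rodrigues(np.array(m["rvec"],float))[0]; t=np.array(m["tvec"],float).ravel()
    A=np.eye(4); A[:3,:3]=R.T; A[:3,3]=-R.T@t
    return K,A
def cloud(d,K,A):
    v,u=np.mgrid[:d.shape[0],:d.shape[1]]
    P=np.stack([(u-K[0,2])/K[0,0]*d,(v-K[1,2])/K[1,1]*d,d],-1)
    W=P@A[:3,:3].T+A[:3,3]; W[d==0]=np.nan
    return W
def shot(name,fn=None):
    K,A=T(name); p,d=bot.capture(name)
    if fn: cv2.imwrite("pics/"+fn,p[:,:,::-1])
    return p,cloud(d,K,A),K,A
def spots(l,name,A):
    return [(round(o["conf"],2),np.round(A[:3,:3]@np.array(o["at"])+A[:3,3],3).tolist()) for o in bot.spot_in(l,name)]
E
python3 - <<'E'
from h import *
ims=[]
for c in ("top","scene"):
    p,W,K,A=shot(c,c+".png"); np.save(c+"W.npy",W); np.save(c+"p.npy",p); ims.append(p)
    for l in ("pack_center","charger","radio","screwdriver","block_a","reel"): print(c,l,spots(l,c,A))
print(bot.read_state())
E
```

```text
top pack_center [(0.6, [0.498, 0.21, 0.131]), (0.27, [0.724, -0.109, 0.039])]
top charger [(0.74, [0.653, 0.177, 0.095])]
top radio [(0.88, [0.327, -0.274, 0.104]), (0.83, [0.289, 0.195, 0.103]), (0.6, [0.518, -0.16, 0.103]), (0.39, [0.48, 0.207, 0.1])]
top screwdriver [(0.69, [0.47, 0.016, 0.023]), (0.23, [0.484, 0.207, 0.101])]
top block_a [(0.74, [0.635, 0.008, 0.022]), (0.6, [0.716, 0.033, 0.021])]
top reel [(0.89, [0.725, -0.11, 0.037])]
scene pack_center [(0.73, [0.503, 0.211, 0.12])]
scene charger [(0.96, [0.532, 0.191, 0.077]), (0.91, [0.692, 0.168, 0.074])]
scene radio [(0.9, [0.366, -0.29, 0.089]), (0.85, [0.564, -0.173, 0.09]), (0.77, [0.317, 0.18, 0.087])]
scene screwdriver [(0.69, [0.483, 0.005, 0.016])]
scene block_a [(0.78, [0.648, 0.003, 0.02]), (0.76, [0.73, 0.034, 0.021]), (0.41, [0.564, -0.171, 0.091])]
scene reel [(0.91, [0.731, -0.113, 0.03])]
{'time_s': 0.7, 'joint_positions': array([-8.62589536e+01,  3.02228318e+01,  8.20871173e+01, -1.62316736e-03,
        6.76875504e+01, -1.02270585e+01]), 'qvel': array([ 0.00843607,  0.03528236,  0.02975513, -0.07618194,  0.01920171,
       -0.00898584]), 'tau': array([ 7.60377497e-04, -4.39863753e+01, -1.76951426e+01,  6.33936888e-02,
        5.03085321e-02, -6.05189754e-06]), 'position': array([ 0.15088617, -0.60650358,  0.22255887]), 'tcp_rot': array([[ 9.70427651e-01,  2.41392156e-01, -2.33051446e-05],
       [ 2.41392155e-01, -9.70427651e-01, -4.52588679e-05],
       [-3.35410924e-05,  3.82947779e-05, -9.99999999e-01]]), 'force': array([-0.68413723, -0.70204756,  0.54103466]), 'moment': array([-0.03198325, -0.01106348, -0.0041887 ]), 'grasp_force': 0.0, 'opening': 0.9975276357606627}
```

View pics/top.png

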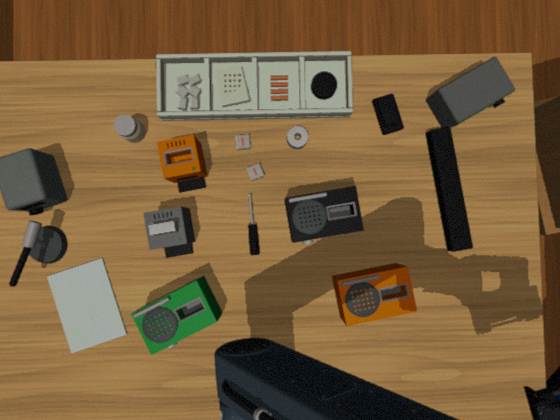

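View pics/scene.png

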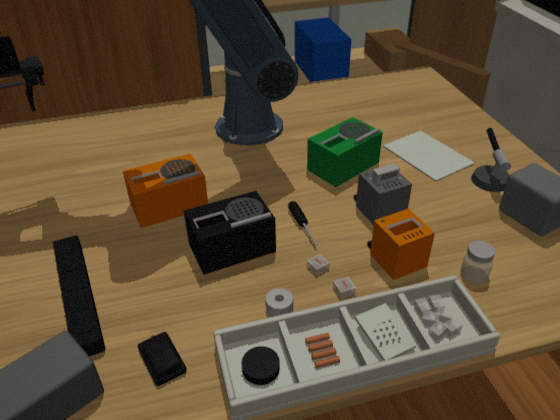

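Top view: the grey charger with the pack is at about (168,228), the black radio at (325,213) with its slot at about (343,211). The green and orange ones are look-alikes.

```bash
python3 - <<'E'
from h import *
W=np.load("topW.npy"); p=np.load("topp.npy")
def rect(m,n):
    P=W[m][:,:2]; r=cv2.minAreaRect((P*1000).astype(np.float32)); print(n,m.sum(),np.round(r[0],1),np.round(r[1],1),round(r[2],1),"z",np.round(np.nanpercentile(W[m][:,2],[5,50,95]),4))
def box(u0,u1,v0,v1):
    m=np.zeros(W.shape[:2],bool); m[v0:v1,u0:u1]=1; return m
b=box(135,205,195,265)
rect(b&(W[...,2]>.115),"pack"); rect(b&(W[...,2]>.09)&(W[...,2]<.112),"charger top")
b=box(275,375,175,255)
rect(b&(W[...,2]>.09)&(W[...,2]<.106),"radio top"); rect(b&(W[...,2]>.107),"radio high")
b2=box(320,362,195,230); rect(b2&(W[...,2]<.09),"slot")
z=(W[198:228,318:366,2]*1000).round()
for r in z[::2,::2]: print(*[int(x) if x==x else -1 for x in r])
# resolution
print(W[211,343],W[211,344])
im=cv2.resize(p[180:250,130:380][:,:,::-1],None,fx=3.2,fy=3.2,interpolation=cv2.INTER_CUBIC); cv2.imwrite("pics/c1.png",im)
E
```

```text
pack 293 [496.9 217.6] [24.3 60.8] 8.6 z [0.123  0.1289 0.1319]
charger top 1159 [497.  217.5] [89.9 90.9] 8.3 z [0.097  0.1007 0.1039]
radio top 2657 [ 521.6 -163.5] [109.9 173.2] 8.5 z [0.0981 0.1016 0.1053]
radio high 233 [ 524.7 -129.2] [85.6 88.4] 8.5 z [0.1071 0.1096 0.1137]
slot 326 [ 542.8 -227.9] [96.6 58.6] 89.6 z [-0.0003  0.0507  0.073 ]
103 103 102 100 99 103 101 100 101 101 99 100 101 102 102 101 102 102 103 100 -1 -2 0 5
101 102 99 100 96 101 99 101 102 100 99 99 102 101 99 102 102 100 102 -1 1 0 -3 2
102 102 100 102 100 100 102 101 101 101 100 98 100 103 97 104 99 99 102 102 99 2 1 1
105 101 102 102 100 99 101 101 101 101 100 100 100 100 99 73 70 94 99 101 100 2 2 -4
106 107 103 100 100 100 101 99 98 85 54 14 47 52 53 50 63 89 98 99 101 0 1 1
106 105 103 103 99 23 55 54 49 50 50 52 52 52 53 51 58 85 101 101 97 0 0 1
107 106 105 104 102 50 49 51 51 51 56 53 54 52 52 54 55 83 101 100 101 2 5 2
107 105 105 103 99 50 49 51 53 57 49 51 48 52 50 51 52 74 97 102 101 1 3 2
106 105 107 109 104 98 48 53 51 52 51 46 53 50 53 53 47 73 99 99 100 101 3 4
104 105 104 106 99 98 50 51 51 52 48 -1 96 99 98 101 102 101 99 103 103 101 -2 -1
103 104 106 104 104 100 96 100 99 100 103 103 101 98 102 101 101 102 99 100 96 99 1 3
106 108 108 103 103 102 99 98 97 101 105 99 99 101 101 102 100 102 100 100 103 101 6 -1
105 104 106 106 101 100 100 98 99 102 103 102 104 103 100 101 98 100 100 101 104 101 -1 5
107 106 104 103 102 100 101 102 101 102 98 100 103 104 97 102 104 102 104 99 100 101 99 -2
104 102 103 102 99 99 102 100 98 103 103 102 101 102 101 102 102 102 99 100 99 104 99 1
[ 0.52827944 -0.21849789  0.05031791] [ 0.52817444 -0.22081932  0.05154913]
```

Emit:
move_arm([
  {"xyz": [0,0,0],"roll": -0.123,"grip": 0},
  {"xyz": [0,0,0],"roll": -0.123,"grip": 0},
  {"xyz": [0,0,0],"roll": -0.123,"grip": 0},
  {"xyz": [0,0,0],"roll": -0.123,"grip": 0},
  {"xyz": [0,0,0],"roll": -0.123,"grip": 0},
])

```text
time_s: 1.12
position: [0.1509, -0.6065, 0.2226]
tcp_rot: [[0.649, 0.761, 0.0], [0.761, -0.649, 0.0], [0.0, 0.0, -1.0]]
force: [-0.0, -0.1, -0.6]
opening: 0.705
grasp_force: 0.0
```

Emit:
move_arm([
  {"xyz": [0,0,0],"roll": -0.123,"grip": 0},
  {"xyz": [0,0,0],"roll": -0.123,"grip": 0},
  {"xyz": [0,0,0],"roll": -0.123,"grip": 0},
  {"xyz": [0,0,0],"roll": -0.123,"grip": 0},
  {"xyz": [0,0,0],"roll": -0.123,"grip": 0},
])

```text
time_s: 1.53
position: [0.1509, -0.6065, 0.2226]
tcp_rot: [[0.091, 0.996, 0.0], [0.996, -0.091, -0.0], [-0.0, 0.0, -1.0]]
force: [0.5, -0.2, -0.2]
opening: 0.327
grasp_force: 0.0
```

Emit:
move_arm([
  {"xyz": [0,0,0],"roll": -0.123,"grip": 0},
  {"xyz": [0,0,0],"roll": -0.122,"grip": 0},
  {"xyz": [0,40,0],"roll": 0,"grip": 0},
  {"xyz": [0,40,0],"roll": 0,"grip": 0},
  {"xyz": [0,40,0],"roll": 0,"grip": 0},
])

```text
time_s: 1.95
position: [0.2701, -0.5889, 0.2227]
tcp_rot: [[-0.145, 0.989, 0.0], [0.989, 0.145, -0.0], [-0.0, 0.0, -1.0]]
force: [-0.8, -1.0, 0.7]
opening: 0.021
grasp_force: 0.0
```

Emit:
move_arm([
  {"xyz": [0,40,0],"roll": 0,"grip": 0},
  {"xyz": [0,40,0],"roll": 0,"grip": 0},
  {"xyz": [35,20,0],"roll": 0,"grip": 0},
  {"xyz": [35,20,0],"roll": 0,"grip": 0},
  {"xyz": [35,20,0],"roll": 0,"grip": 0},
])

```text
time_s: 2.37
position: [0.3936, -0.4628, 0.222]
tcp_rot: [[-0.148, 0.989, -0.0], [0.989, 0.148, 0.0], [0.0, 0.0, -1.0]]
force: [0.9, 0.2, 0.2]
opening: 0.007
grasp_force: 0.0
```

Emit:
move_arm([
  {"xyz": [35,20,0],"roll": 0,"grip": 0},
  {"xyz": [35,20,0],"roll": 0,"grip": 0},
  {"xyz": [35,20,0],"roll": 0,"grip": 0},
  {"xyz": [35,20,0],"roll": 0,"grip": 0},
  {"xyz": [35,20,0],"roll": 0,"grip": 0},
])

```text
time_s: 2.78
position: [0.4661, -0.2747, 0.2228]
tcp_rot: [[-0.147, 0.989, 0.0], [0.989, 0.147, -0.0], [-0.0, 0.0, -1.0]]
force: [0.1, -0.2, -0.1]
opening: 0.002
grasp_force: 0.0
```

Emit:
move_arm([
  {"xyz": [35,20,0],"roll": 0,"grip": 0},
  {"xyz": [35,20,0],"roll": 0,"grip": 0},
  {"xyz": [35,20,0],"roll": 0,"grip": 0},
  {"xyz": [35,20,0],"roll": 0,"grip": 0},
  {"xyz": [0,0,0],"roll": 0,"grip": 0},
])

```text
time_s: 3.2
position: [0.5256, -0.1195, 0.2228]
tcp_rot: [[-0.154, 0.988, 0.001], [0.988, 0.154, 0.003], [0.003, 0.002, -1.0]]
force: [0.5, -0.2, 1.4]
opening: 0.004
grasp_force: 0.0
```

```bash
python3 - <<'E'
from h import *
p,W,K,A=shot("wrist","w1.png"); np.save("w1W.npy",W)
print(spots("radio_mouth","wrist",A),spots("radio","wrist",A))
for (z0,z1,n) in ((.03,.07,"seat"),(.095,.106,"top")):
    m=(W[...,2]>z0)&(W[...,2]<z1)&(np.abs(W[...,0]-.528)<.1)&(np.abs(W[...,1]+.19)<.15)
    if m.sum(): print(n,m.sum(),cv2.minAreaRect((W[m][:,:2]*1000).astype(np.float32)))
E
```

```text
[(0.9, [0.339, -0.217, 0.088]), (0.83, [0.511, -0.12, 0.103])] [(0.8, [0.34, -0.222, 0.093]), (0.61, [0.507, -0.12, 0.108])]
seat 569 ((489.7931213378906, -130.23733520507812), (157.20120239257812, 98.95570373535156), 73.0181655883789)
top 10606 ((514.52685546875, -133.51394653320312), (110.32735443115234, 113.8055191040039), 8.40263557434082)
```

View pics/w1.png

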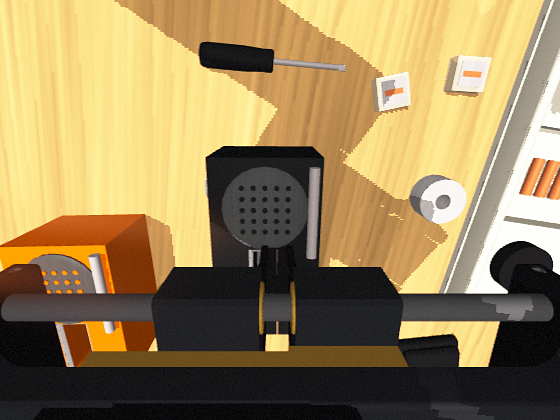

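Emit:
move_arm([
  {"xyz": [35,2,0],"roll": 0,"grip": 0},
  {"xyz": [35,2,0],"roll": 0,"grip": 0},
  {"xyz": [35,2,0],"roll": 0,"grip": 0},
  {"xyz": [35,2,0],"roll": 0,"grip": 0},
  {"xyz": [35,2,0],"roll": 0,"grip": 0},
])

```text
time_s: 3.77
position: [0.5082, 0.0476, 0.2226]
tcp_rot: [[-0.144, 0.99, 0.0], [0.99, 0.144, -0.0], [-0.0, 0.0, -1.0]]
force: [1.0, 0.3, 0.9]
opening: 0.006
grasp_force: 0.0
```

Emit:
move_arm([
  {"xyz": [35,2,0],"roll": 0,"grip": 0},
  {"xyz": [35,2,0],"roll": 0,"grip": 0},
  {"xyz": [35,2,0],"roll": 0,"grip": 0},
  {"xyz": [20,2,0],"roll": 0,"grip": 0},
  {"xyz": [0,0,0],"roll": 0,"grip": 0},
])

```text
time_s: 4.18
position: [0.4979, 0.1749, 0.2227]
tcp_rot: [[-0.149, 0.989, 0.001], [0.989, 0.149, 0.001], [0.001, 0.001, -1.0]]
force: [1.2, 0.2, 0.2]
opening: 0.007
grasp_force: 0.0
```

Emit:
move_arm([
  {"xyz": [0,0,0],"roll": 0,"grip": 0},
  {"xyz": [0,0,0],"roll": 0,"grip": 0},
])

```text
time_s: 4.35
position: [0.4982, 0.1713, 0.2225]
tcp_rot: [[-0.146, 0.989, 0.0], [0.989, 0.146, -0.001], [-0.001, -0.0, -1.0]]
force: [-0.1, -0.9, -0.0]
opening: 0.008
grasp_force: 0.0
```

```bash
python3 - <<'E'
from h import *
p,W,K,A=shot("wrist","w2.png"); np.save("w2W.npy",W)
print(A[:3,3],bot.read_state()["position"],bot.read_state()["force"])
print(spots("pack_center","wrist",A),spots("charger","wrist",A))
for (z0,z1,n) in ((.118,.14,"pack"),(.095,.106,"top")):
    m=(W[...,2]>z0)&(W[...,2]<z1)&(np.abs(W[...,0]-.497)<.08)&(np.abs(W[...,1]-.2175)<.08)
    if m.sum(): print(n,m.sum(),cv2.minAreaRect((W[m][:,:2]*1000).astype(np.float32)),np.median(W[m][:,2]))
E
```

```text
[0.48487807 0.25549892 0.38468911] [0.49823414 0.17122525 0.22250214] [ 0.22210628 -0.16335323 -0.99730154]
[(0.84, [0.491, 0.223, 0.13])] [(0.86, [0.644, 0.183, 0.096]), (0.8, [0.481, 0.226, 0.102])]
pack 2101 ((494.4610290527344, 218.21353149414062), (24.56417465209961, 60.22923278808594), 9.560261726379395) 0.1283548709152269
top 7513 ((494.4360046386719, 217.7943878173828), (90.20964050292969, 89.91047668457031), 8.375490188598633) 0.10004278884689188
```

View pics/w2.png

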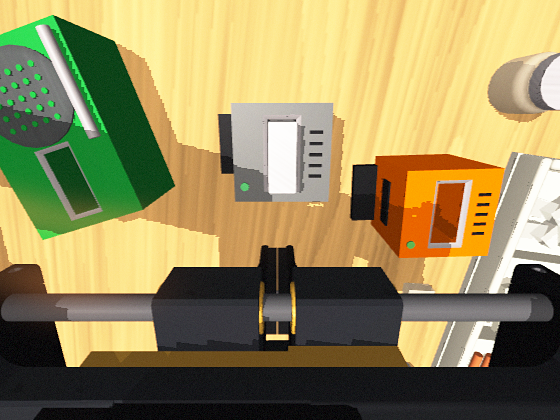

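Wrist view: pack at about (283,157) in the grey charger, square with the tool; the wrist depth agrees with the top camera to about 2.5 mm. I'll move over it and go down with shut fingers.

Emit:
move_arm([
  {"xyz": [30,3,0],"roll": 0,"grip": 0},
  {"xyz": [16,1,20],"roll": 0,"grip": 0},
  {"xyz": [0,0,25],"roll": 0,"grip": 0},
  {"xyz": [0,0,25],"roll": 0,"grip": 0},
  {"xyz": [0,0,12],"roll": 0,"grip": 0},
])

```text
time_s: 4.92
position: [0.4936, 0.2181, 0.1381]
tcp_rot: [[-0.146, 0.989, -0.004], [0.989, 0.146, -0.001], [-0.001, -0.004, -1.0]]
force: [-0.1, -0.0, -1.2]
opening: 0.008
grasp_force: 0.0
```

Emit:
move_arm([
  {"xyz": [0,0,3],"roll": 0,"grip": 0},
  {"xyz": [0,0,2],"roll": 0,"grip": 0},
  {"xyz": [0,0,2],"roll": 0,"grip": 0},
  {"xyz": [0,0,0],"roll": 0,"grip": 0},
])

```text
time_s: 5.25
position: [0.4957, 0.219, 0.1342]
tcp_rot: [[-0.147, 0.989, 0.002], [0.989, 0.147, 0.0], [0.0, 0.002, -1.0]]
force: [1.1, -0.1, 0.4]
opening: 0.004
grasp_force: 0.0
```

Emit:
move_arm([
  {"xyz": [0,0,3],"roll": 0,"grip": 0},
  {"xyz": [0,0,2],"roll": 0,"grip": 0},
  {"xyz": [0,0,0],"roll": 0,"grip": 0},
])

```text
time_s: 5.5
position: [0.495, 0.2192, 0.1287]
tcp_rot: [[-0.147, 0.989, 0.0], [0.989, 0.147, 0.0], [-0.0, 0.0, -1.0]]
force: [0.3, -0.6, 0.4]
opening: 0.003
grasp_force: 0.0
```

Emit:
move_arm([
  {"xyz": [0,0,1.5],"roll": 0,"grip": 0},
  {"xyz": [0,0,0],"roll": 0,"grip": 0},
])

```text
time_s: 5.67
position: [0.4951, 0.2193, 0.1275]
tcp_rot: [[-0.148, 0.989, 0.001], [0.989, 0.148, 0.0], [-0.0, 0.001, -1.0]]
force: [-0.1, 0.5, 2.8]
opening: 0.013
grasp_force: 1.8
```

Emit:
move_arm([
  {"xyz": [0,0,1.5],"roll": 0,"grip": 0},
  {"xyz": [0,0,0],"roll": 0,"grip": 0},
])

```text
time_s: 5.83
position: [0.495, 0.2193, 0.1258]
tcp_rot: [[-0.148, 0.989, 0.0], [0.989, 0.148, 0.0], [-0.0, 0.0, -1.0]]
force: [0.2, 0.6, 3.7]
opening: 0.004
grasp_force: 1.8
```

Emit:
move_arm([
  {"xyz": [0,0,1.5],"roll": 0,"grip": 0},
  {"xyz": [0,0,0],"roll": 0,"grip": 0},
])

```text
time_s: 6.0
position: [0.495, 0.2193, 0.1241]
tcp_rot: [[-0.147, 0.989, 0.0], [0.989, 0.147, 0.0], [0.0, 0.0, -1.0]]
force: [-0.7, 0.5, 3.9]
opening: 0.002
grasp_force: 2.2
```

Contact at 0.128, and the spring is felt.

Emit:
move_arm([
  {"xyz": [0,0,1.5],"roll": 0,"grip": 0},
  {"xyz": [0,0,0],"roll": 0,"grip": 0},
])

```text
time_s: 6.17
position: [0.495, 0.2193, 0.1226]
tcp_rot: [[-0.148, 0.989, 0.0], [0.989, 0.148, 0.0], [0.0, 0.0, -1.0]]
force: [-0.5, -0.7, 5.3]
opening: 0.005
grasp_force: 2.2
```

Emit:
move_arm([
  {"xyz": [0,0,1],"roll": 0,"grip": 0},
  {"xyz": [0,0,0],"roll": 0,"grip": 0},
])

```text
time_s: 6.33
position: [0.495, 0.2193, 0.1216]
tcp_rot: [[-0.147, 0.989, 0.0], [0.989, 0.147, 0.0], [0.0, 0.0, -1.0]]
force: [-0.8, -0.6, 4.8]
opening: 0.003
grasp_force: 2.3
```

Emit:
move_arm([
  {"xyz": [0,0,0.7],"roll": 0,"grip": 0},
  {"xyz": [0,0,0],"roll": 0,"grip": 0},
])

```text
time_s: 6.5
position: [0.4951, 0.2193, 0.1211]
tcp_rot: [[-0.147, 0.989, 0.001], [0.989, 0.147, 0.0], [0.0, 0.001, -1.0]]
force: [-0.8, -1.1, 5.3]
opening: 0.005
grasp_force: 2.9
```

Emit:
move_arm([
  {"xyz": [0,0,0.6],"roll": 0,"grip": 0},
  {"xyz": [0,0,0],"roll": 0,"grip": 0},
])

```text
time_s: 6.67
position: [0.4954, 0.2194, 0.1209]
tcp_rot: [[-0.147, 0.989, 0.001], [0.989, 0.147, 0.0], [0.0, 0.001, -1.0]]
force: [-1.6, -0.3, 8.2]
opening: 0.008
grasp_force: 4.2
```

Emit:
move_arm([
  {"xyz": [0,0,0.4],"roll": 0,"grip": 0},
  {"xyz": [0,0,0],"roll": 0,"grip": 0},
])

```text
time_s: 6.83
position: [0.4956, 0.2194, 0.1209]
tcp_rot: [[-0.148, 0.989, 0.002], [0.989, 0.148, 0.0], [0.0, 0.002, -1.0]]
force: [-1.3, -0.1, 10.2]
opening: 0.006
grasp_force: 5.0
```

Firm stop felt at 0.1209 (position holds while the force rises). A touch more, then let go.

Emit:
move_arm([
  {"xyz": [0,0,0.4],"roll": 0,"grip": 0},
  {"xyz": [0,0,0],"roll": 0,"grip": 0},
])

```text
time_s: 7.0
position: [0.4958, 0.2194, 0.1208]
tcp_rot: [[-0.148, 0.989, 0.002], [0.989, 0.148, 0.0], [0.0, 0.002, -1.0]]
force: [-2.1, -0.7, 11.9]
opening: 0.006
grasp_force: 5.9
```

Emit:
move_arm([
  {"xyz": [0,0,-15],"roll": 0,"grip": 0},
  {"xyz": [0,0,-30],"roll": 0,"grip": 0},
  {"xyz": [0,0,-35],"roll": 0,"grip": 100},
  {"xyz": [0,0,0],"roll": 0,"grip": 100},
  {"xyz": [0,0,0],"roll": 0,"grip": 100},
])

```text
time_s: 7.42
position: [0.4961, 0.2196, 0.2009]
tcp_rot: [[-0.148, 0.989, 0.004], [0.989, 0.148, 0.001], [0.0, 0.004, -1.0]]
force: [0.5, 0.1, -0.8]
opening: 0.154
grasp_force: 0.0
```

```bash
python3 - <<'E'
from h import *
K,A=T("wrist")
for c in ("top","scene","wrist"):
    p,W,K,A=shot(c,c+"3.png")
    m=(W[...,2]>.112)&(W[...,2]<.17)&(np.abs(W[...,0]-.496)<.05)&(np.abs(W[...,1]-.2175)<.05)
    if m.sum()>20: print(c,m.sum(),cv2.minAreaRect((W[m][:,:2]*1000).astype(np.float32)),np.percentile(W[m][:,2],[10,50,90]))
print(bot.read_state()["position"])
E
```

```text
top 229 ((496.5994567871094, 215.484619140625), (24.39887237548828, 57.2485237121582), 8.25131607055664) [0.13236568 0.14690756 0.14929974]
scene 485 ((498.0870056152344, 215.65187072753906), (28.653640747070312, 63.99528503417969), 7.968916416168213) [0.11748671 0.13847065 0.14909081]
wrist 2728 ((494.6290588378906, 218.49000549316406), (24.74532127380371, 60.22282028198242), 7.690664768218994) [0.14153551 0.14752731 0.14841121]
[0.49363772 0.21898345 0.19796209]
```

Emit:
move_arm([
  {"xyz": [0,0,0],"roll": 0,"grip": 100},
  {"xyz": [0,0,0],"roll": 0,"grip": 100},
  {"xyz": [0,0,0],"roll": 0,"grip": 100},
  {"xyz": [0,0,0],"roll": 0,"grip": 100},
  {"xyz": [0,0,0],"roll": 0,"grip": 100},
])

```text
time_s: 7.98
position: [0.4948, 0.2192, 0.1991]
tcp_rot: [[-0.147, 0.989, -0.001], [0.989, 0.147, -0.0], [-0.0, -0.001, -1.0]]
force: [-0.6, -0.1, 0.3]
opening: 0.668
grasp_force: 0.0
```

Emit:
move_arm([
  {"xyz": [0,0,0],"roll": 0,"grip": 100},
  {"xyz": [0,0,20],"roll": 0,"grip": 100},
  {"xyz": [0,0,20],"roll": 0,"grip": 100},
  {"xyz": [0,0,20],"roll": 0,"grip": 100},
  {"xyz": [0,0,12],"roll": 0,"grip": 100},
])

```text
time_s: 8.4
position: [0.494, 0.2191, 0.1258]
tcp_rot: [[-0.147, 0.989, -0.002], [0.989, 0.147, -0.0], [-0.0, -0.002, -1.0]]
force: [-0.1, -0.1, -0.5]
opening: 0.98
grasp_force: 0.0
```

Emit:
move_arm([
  {"xyz": [0,0,8],"roll": 0,"grip": 100},
  {"xyz": [0,0,0],"roll": 0,"grip": 100},
  {"xyz": [0,0,0],"roll": 0,"grip": 100},
])

```text
time_s: 8.65
position: [0.4951, 0.2193, 0.1195]
tcp_rot: [[-0.147, 0.989, -0.0], [0.989, 0.147, -0.0], [0.0, -0.0, -1.0]]
force: [-0.5, -0.2, 0.0]
opening: 0.997
grasp_force: 0.0
```

Now close on the pack.

Emit:
move_arm([
  {"xyz": [0,0,0],"roll": 0,"grip": 0},
  {"xyz": [0,0,0],"roll": 0,"grip": 0},
  {"xyz": [0,0,0],"roll": 0,"grip": 0},
  {"xyz": [0,0,0],"roll": 0,"grip": 0},
  {"xyz": [0,0,0],"roll": 0,"grip": 0},
])

```text
time_s: 9.07
position: [0.4951, 0.2194, 0.12]
tcp_rot: [[-0.148, 0.989, 0.001], [0.989, 0.148, 0.0], [0.0, 0.001, -1.0]]
force: [0.2, -0.6, -0.5]
opening: 0.71
grasp_force: 0.0
```

Emit:
move_arm([
  {"xyz": [0,0,0],"roll": 0,"grip": 0},
  {"xyz": [0,0,0],"roll": 0,"grip": 0},
  {"xyz": [0,0,0],"roll": 0,"grip": 0},
  {"xyz": [0,0,0],"roll": 0,"grip": 0},
  {"xyz": [0,0,0],"roll": 0,"grip": 0},
])

```text
time_s: 9.48
position: [0.4949, 0.2192, 0.1194]
tcp_rot: [[-0.147, 0.989, -0.0], [0.989, 0.147, -0.0], [-0.0, -0.0, -1.0]]
force: [-0.6, 0.0, 0.1]
opening: 0.323
grasp_force: 0.0
```

Emit:
move_arm([
  {"xyz": [0,0,0],"roll": 0,"grip": 0},
  {"xyz": [0,0,0],"roll": 0,"grip": 0},
  {"xyz": [0,0,0],"roll": 0,"grip": 0},
])

```text
time_s: 9.73
position: [0.4949, 0.2193, 0.1194]
tcp_rot: [[-0.147, 0.989, -0.0], [0.989, 0.147, 0.0], [0.0, -0.0, -1.0]]
force: [0.5, -0.1, -0.2]
opening: 0.274
grasp_force: 30.0
```

Emit:
move_arm([
  {"xyz": [0,0,-10],"roll": 0,"grip": 0},
  {"xyz": [0,0,-20],"roll": 0,"grip": 0},
  {"xyz": [0,0,-30],"roll": 0,"grip": 0},
  {"xyz": [0,0,-30],"roll": 0,"grip": 0},
  {"xyz": [0,0,-20],"roll": 0,"grip": 0},
])

```text
time_s: 10.15
position: [0.4955, 0.2195, 0.2325]
tcp_rot: [[-0.148, 0.989, 0.003], [0.989, 0.148, 0.001], [0.0, 0.003, -1.0]]
force: [-0.6, -0.0, -1.5]
opening: 0.275
grasp_force: 30.0
```

Emit:
move_arm([
  {"xyz": [-10,0,0],"roll": 0,"grip": 0},
  {"xyz": [-20,-2,0],"roll": 0,"grip": 0},
  {"xyz": [-30,-2,0],"roll": 0,"grip": 0},
  {"xyz": [-30,-2,0],"roll": 0,"grip": 0},
  {"xyz": [-30,-2,0],"roll": 0,"grip": 0},
])

```text
time_s: 10.57
position: [0.5035, 0.098, 0.2287]
tcp_rot: [[-0.149, 0.989, -0.002], [0.989, 0.149, -0.0], [0.0, -0.002, -1.0]]
force: [0.4, -0.4, -0.9]
opening: 0.272
grasp_force: 30.0
```

Emit:
move_arm([
  {"xyz": [-30,-2,0],"roll": 0,"grip": 0},
  {"xyz": [-30,-2,0],"roll": 0,"grip": 0},
  {"xyz": [-30,-2,0],"roll": 0,"grip": 0},
  {"xyz": [-30,-2,0],"roll": 0,"grip": 0},
  {"xyz": [-30,-2,0],"roll": 0,"grip": 0},
])

```text
time_s: 10.98
position: [0.5156, -0.0521, 0.2286]
tcp_rot: [[-0.147, 0.989, -0.002], [0.989, 0.147, 0.001], [0.001, -0.002, -1.0]]
force: [0.9, -0.4, -1.8]
opening: 0.277
grasp_force: 30.0
```

Emit:
move_arm([
  {"xyz": [-30,-2,0],"roll": 0,"grip": 0},
  {"xyz": [-30,-3,0],"roll": 0,"grip": 0},
  {"xyz": [-30,-3,0],"roll": 0,"grip": 0},
  {"xyz": [-30,-3,0],"roll": 0,"grip": 0},
  {"xyz": [-20,-2,0],"roll": 0,"grip": 0},
])

```text
time_s: 11.4
position: [0.5237, -0.1939, 0.2285]
tcp_rot: [[-0.146, 0.989, -0.002], [0.989, 0.146, -0.0], [-0.0, -0.002, -1.0]]
force: [-0.0, -0.2, -2.3]
opening: 0.275
grasp_force: 30.0
```

Emit:
move_arm([
  {"xyz": [-12,0,0],"roll": 0,"grip": 0},
  {"xyz": [0,0,0],"roll": 0,"grip": 0},
  {"xyz": [0,0,0],"roll": 0,"grip": 0},
  {"xyz": [0,0,0],"roll": 0,"grip": 0},
])

```text
time_s: 11.73
position: [0.5257, -0.2011, 0.2289]
tcp_rot: [[-0.148, 0.989, -0.002], [0.989, 0.148, 0.002], [0.002, -0.001, -1.0]]
force: [0.9, 0.1, -0.9]
opening: 0.273
grasp_force: 30.0
```

```bash
python3 - <<'E'
from h import *
for c in ("scene","top","wrist"):
    p,W,K,A=shot(c,c+"4.png"); np.save(c+"4W.npy",W)
    s=bot.read_state()["position"]
    for n,z0,z1,r in (("top",.095,.106,.17),("pack",.112,.275,.035)):
        m=(W[...,2]>z0)&(W[...,2]<z1)&(np.hypot(W[...,0]-s[0],W[...,1]-s[1])<r)
        if m.sum()>20: print(c,n,m.sum(),cv2.minAreaRect((W[m][:,:2]*1000).astype(np.float32)),np.percentile(W[m][:,2],[5,50,95]))
print(bot.read_state())
E
```

```text
scene top 2312 ((466.76348876953125, -175.300048828125), (231.20046997070312, 176.75604248046875), 10.628036499023438) [0.09707479 0.10134646 0.10528787]
scene pack 1166 ((535.908447265625, -206.95428466796875), (63.1528205871582, 29.47182273864746), 73.67385864257812) [0.16673735 0.2094883  0.2551156 ]
top top 1565 ((518.259033203125, -139.95208740234375), (110.0089111328125, 125.65341186523438), 8.493980407714844) [0.09875591 0.10255643 0.10558743]
top pack 26 ((527.267578125, -172.38314819335938), (14.927928924560547, 1.2429176568984985), 7.470822811126709) [0.16675481 0.19148987 0.23828023]
wrist top 18012 ((464.07965087890625, -172.70166015625), (226.8001708984375, 174.6775360107422), 10.135420799255371) [0.09891282 0.10068352 0.10471099]
wrist pack 7454 ((524.314208984375, -201.77073669433594), (47.0667839050293, 60.861656188964844), 5.757101058959961) [0.19365244 0.25947924 0.26908988]
{'time_s': 11.8833, 'joint_positions': array([-3.22849757e+01,  2.50147895e+01,  9.05914129e+01,  1.60791886e-02,
        6.44421323e+01, -4.08770038e+01]), 'qvel': array([-0.14329032,  0.01448555, -0.34941572, -0.10301739, -0.12615497,
        0.04257251]), 'tau': array([-2.06753304e-01, -3.94817984e+01, -1.71942651e+01,  2.12426798e-02,
        8.07161699e-02,  1.03327584e-03]), 'position': array([ 0.52624255, -0.20109365,  0.22940296]), 'tcp_rot': array([[-1.49277735e-01,  9.88795137e-01, -5.77939031e-04],
       [ 9.88795027e-01,  1.49278106e-01,  6.64618359e-04],
       [ 7.43445045e-04, -4.72250517e-04, -9.99999612e-01]]), 'force': array([-0.49644453, -0.30430308, -1.86866055]), 'moment': array([ 0.05072083, -0.16217816,  0.0361696 ]), 'grasp_force': 29.95752519724192, 'opening': 0.2716220995052433}
```

View pics/scene4.png

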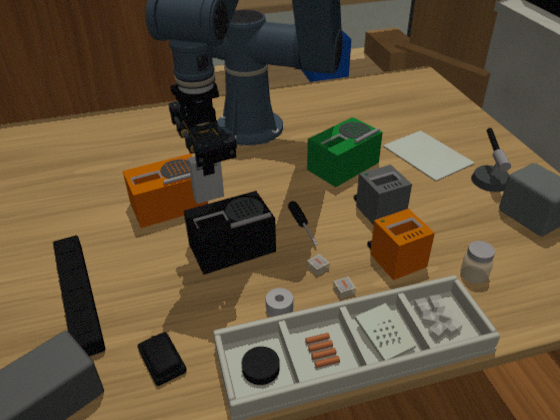

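Scene view: the pack hangs upright at about (207,180), above the black radio's slot at (210,215). I'll make a small correction and go down.

Emit:
move_arm([
  {"xyz": [-1.6,0,15],"roll": 0,"grip": 0},
  {"xyz": [0,0,20],"roll": 0,"grip": 0},
  {"xyz": [0,0,12],"roll": 0,"grip": 0},
  {"xyz": [0,0,0],"roll": 0,"grip": 0},
  {"xyz": [0,0,0],"roll": 0,"grip": 0},
])

```text
time_s: 12.3
position: [0.5264, -0.2032, 0.1821]
tcp_rot: [[-0.149, 0.989, -0.001], [0.989, 0.149, 0.001], [0.001, -0.001, -1.0]]
force: [-0.1, -0.7, -0.6]
opening: 0.276
grasp_force: 30.0
```

Emit:
move_arm([
  {"xyz": [0,0,3],"roll": 0,"grip": 0},
  {"xyz": [0,0,2],"roll": 0,"grip": 0},
  {"xyz": [0,0,2],"roll": 0,"grip": 0},
  {"xyz": [0,0,0],"roll": 0,"grip": 0},
])

```text
time_s: 12.63
position: [0.5267, -0.2042, 0.1756]
tcp_rot: [[-0.148, 0.989, 0.0], [0.989, 0.148, -0.0], [-0.0, 0.0, -1.0]]
force: [-0.4, 1.2, -1.2]
opening: 0.275
grasp_force: 30.0
```

Emit:
move_arm([
  {"xyz": [0,0,2],"roll": 0,"grip": 0},
  {"xyz": [0,0,2],"roll": 0,"grip": 0},
  {"xyz": [0,0,0],"roll": 0,"grip": 0},
])

```text
time_s: 12.88
position: [0.5265, -0.2042, 0.1711]
tcp_rot: [[-0.147, 0.989, -0.0], [0.989, 0.147, 0.0], [0.0, -0.0, -1.0]]
force: [-0.5, 0.3, -1.4]
opening: 0.274
grasp_force: 30.0
```

Emit:
move_arm([
  {"xyz": [1.4,-0.6,0],"roll": 0,"grip": 0},
  {"xyz": [0,0,2],"roll": 0,"grip": 0},
  {"xyz": [0,0,1.5],"roll": 0,"grip": 0},
  {"xyz": [0,0,0],"roll": 0,"grip": 0},
])

```text
time_s: 13.22
position: [0.5257, -0.2028, 0.1676]
tcp_rot: [[-0.147, 0.989, -0.001], [0.989, 0.147, 0.0], [0.0, -0.001, -1.0]]
force: [-0.7, -0.3, -1.2]
opening: 0.274
grasp_force: 30.0
```

Emit:
move_arm([
  {"xyz": [0,0,1.5],"roll": 0,"grip": 0},
  {"xyz": [0,0,1],"roll": 0,"grip": 0},
  {"xyz": [0,0,0],"roll": 0,"grip": 0},
])

```text
time_s: 13.47
position: [0.5258, -0.2029, 0.1652]
tcp_rot: [[-0.147, 0.989, -0.0], [0.989, 0.147, 0.0], [0.0, -0.0, -1.0]]
force: [0.3, 0.2, -1.2]
opening: 0.274
grasp_force: 30.0
```

Emit:
move_arm([
  {"xyz": [0,0,2],"roll": 0,"grip": 0},
  {"xyz": [0,0,1],"roll": 0,"grip": 0},
  {"xyz": [0,0,0],"roll": 0,"grip": 0},
])

```text
time_s: 13.72
position: [0.5257, -0.2029, 0.1621]
tcp_rot: [[-0.147, 0.989, -0.001], [0.989, 0.147, 0.0], [0.0, -0.001, -1.0]]
force: [-0.4, 1.1, -1.2]
opening: 0.271
grasp_force: 30.0
```

Emit:
move_arm([
  {"xyz": [0,0,2],"roll": 0,"grip": 0},
  {"xyz": [0,0,2],"roll": 0,"grip": 0},
  {"xyz": [0,0,0],"roll": 0,"grip": 0},
])

```text
time_s: 13.97
position: [0.5256, -0.2028, 0.158]
tcp_rot: [[-0.147, 0.989, -0.001], [0.989, 0.147, 0.0], [0.001, -0.001, -1.0]]
force: [-0.4, -0.2, -1.6]
opening: 0.273
grasp_force: 30.0
```

The foot is in the slot with no force. On down to the seat.

Emit:
move_arm([
  {"xyz": [0,0,5],"roll": 0,"grip": 0},
  {"xyz": [0,0,5],"roll": 0,"grip": 0},
  {"xyz": [0,0,5],"roll": 0,"grip": 0},
  {"xyz": [0,0,0],"roll": 0,"grip": 0},
])

```text
time_s: 14.3
position: [0.5251, -0.2025, 0.1421]
tcp_rot: [[-0.147, 0.989, -0.002], [0.989, 0.147, 0.001], [0.002, -0.002, -1.0]]
force: [0.6, -0.8, -1.4]
opening: 0.271
grasp_force: 30.0
```

Emit:
move_arm([
  {"xyz": [0,0,5],"roll": 0,"grip": 0},
  {"xyz": [0,0,5],"roll": 0,"grip": 0},
  {"xyz": [0,0,5],"roll": 0,"grip": 0},
  {"xyz": [0,0,3],"roll": 0,"grip": 0},
  {"xyz": [0,0,0],"roll": 0,"grip": 0},
])

```text
time_s: 14.72
position: [0.5253, -0.2027, 0.1245]
tcp_rot: [[-0.147, 0.989, -0.002], [0.989, 0.147, 0.001], [0.001, -0.001, -1.0]]
force: [0.1, -0.5, -1.4]
opening: 0.278
grasp_force: 30.0
```

Emit:
move_arm([
  {"xyz": [0,0,2],"roll": 0,"grip": 0},
  {"xyz": [0,0,1.5],"roll": 0,"grip": 0},
  {"xyz": [0,0,0],"roll": 0,"grip": 0},
])

```text
time_s: 14.97
position: [0.5258, -0.2029, 0.1218]
tcp_rot: [[-0.147, 0.989, -0.0], [0.989, 0.147, 0.0], [0.0, -0.0, -1.0]]
force: [0.0, 0.5, -1.2]
opening: 0.273
grasp_force: 30.0
```

Emit:
move_arm([
  {"xyz": [0,0,1],"roll": 0,"grip": 0},
  {"xyz": [0,0,1],"roll": 0,"grip": 0},
  {"xyz": [0,0,0],"roll": 0,"grip": 0},
])

```text
time_s: 15.22
position: [0.5259, -0.203, 0.1199]
tcp_rot: [[-0.147, 0.989, -0.0], [0.989, 0.147, 0.0], [0.0, -0.0, -1.0]]
force: [0.0, -0.3, -1.2]
opening: 0.272
grasp_force: 30.0
```

Emit:
move_arm([
  {"xyz": [0,0,1],"roll": 0,"grip": 0},
  {"xyz": [0,0,0],"roll": 0,"grip": 0},
])

```text
time_s: 15.38
position: [0.5261, -0.2031, 0.1192]
tcp_rot: [[-0.147, 0.989, 0.0], [0.989, 0.147, -0.0], [-0.0, 0.0, -1.0]]
force: [0.0, 0.2, 1.6]
opening: 0.274
grasp_force: 30.0
```

Seat felt at 0.119. Release, rise, shut.

Emit:
move_arm([
  {"xyz": [0,0,0],"roll": 0,"grip": 55},
  {"xyz": [0,0,0],"roll": 0,"grip": 55},
  {"xyz": [0,0,0],"roll": 0,"grip": 55},
  {"xyz": [0,0,0],"roll": 0,"grip": 55},
  {"xyz": [0,0,0],"roll": 0,"grip": 55},
])

```text
time_s: 15.8
position: [0.5259, -0.203, 0.119]
tcp_rot: [[-0.147, 0.989, 0.0], [0.989, 0.147, -0.0], [-0.0, 0.0, -1.0]]
force: [-0.1, 0.1, -0.5]
opening: 0.523
grasp_force: 0.0
```

Emit:
move_arm([
  {"xyz": [0,0,-10],"roll": 0,"grip": 55},
  {"xyz": [0,0,-20],"roll": 0,"grip": 55},
  {"xyz": [0,0,-20],"roll": 0,"grip": 55},
  {"xyz": [0,0,0],"roll": 0,"grip": 0},
  {"xyz": [0,0,0],"roll": 0,"grip": 0},
])

```text
time_s: 16.22
position: [0.5268, -0.2035, 0.1706]
tcp_rot: [[-0.148, 0.989, 0.003], [0.989, 0.148, -0.002], [-0.002, 0.003, -1.0]]
force: [-1.0, -0.5, -0.2]
opening: 0.468
grasp_force: 0.0
```

Emit:
move_arm([
  {"xyz": [0,0,0],"roll": 0,"grip": 0},
  {"xyz": [0,0,0],"roll": 0,"grip": 0},
  {"xyz": [0,0,0],"roll": 0,"grip": 0},
  {"xyz": [0,0,0],"roll": 0,"grip": 0},
  {"xyz": [0,0,0],"roll": 0,"grip": 0},
])

```text
time_s: 16.63
position: [0.5256, -0.2028, 0.1683]
tcp_rot: [[-0.147, 0.989, -0.001], [0.989, 0.147, 0.001], [0.001, -0.001, -1.0]]
force: [0.2, -0.4, -0.3]
opening: 0.11
grasp_force: 0.0
```

```bash
python3 - <<'E'
from h import *
for c in ("scene","wrist"):
    p,W,K,A=shot(c,c+"5.png")
    m=(W[...,2]>.115)&(W[...,2]<.155)&(np.hypot(W[...,0]-.527,W[...,1]+.204)<.04)
    if m.sum()>20: print(c,m.sum(),cv2.minAreaRect((W[m][:,:2]*1000).astype(np.float32)),np.percentile(W[m][:,2],[5,50,95]))
s=bot.read_state();print(s["position"],s["force"],s["opening"])
E
```

```text
scene 588 ((527.8117065429688, -205.8321990966797), (30.107454299926758, 61.402931213378906), 9.453760147094727) [0.11851628 0.1422169  0.15256324]
wrist 2449 ((525.1992797851562, -204.17132568359375), (24.026996612548828, 60.830482482910156), 8.28415584564209) [0.12505403 0.14983362 0.15093859]
[ 0.52572048 -0.20289354  0.16853156] [-0.13536978 -0.26450464  0.08891083] 0.04104221445343034
```

View pics/scene5.png

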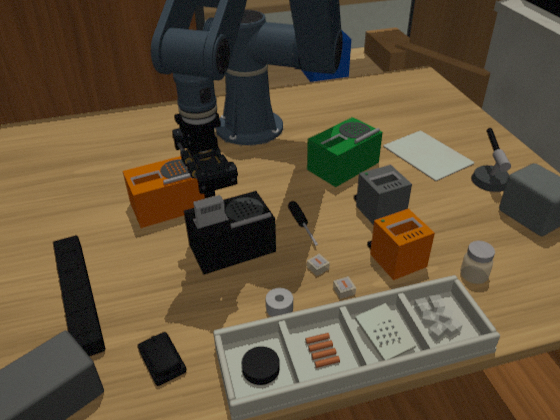

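Scene view: the pack stands proud in the black radio's slot at about (210,212). Pressing with shut fingers.

Emit:
move_arm([
  {"xyz": [0,0,8],"roll": 0,"grip": 0},
  {"xyz": [0,0,6],"roll": 0,"grip": 0},
  {"xyz": [0,0,2],"roll": 0,"grip": 0},
  {"xyz": [0,0,0],"roll": 0,"grip": 0},
])

```text
time_s: 17.07
position: [0.5252, -0.2026, 0.1518]
tcp_rot: [[-0.147, 0.989, -0.002], [0.989, 0.147, 0.001], [0.002, -0.002, -1.0]]
force: [0.6, -0.1, 0.0]
opening: 0.004
grasp_force: 0.0
```

Emit:
move_arm([
  {"xyz": [0,0,2],"roll": 0,"grip": 0},
  {"xyz": [0,0,2],"roll": 0,"grip": 0},
  {"xyz": [0,0,1],"roll": 0,"grip": 0},
  {"xyz": [0,0,0],"roll": 0,"grip": 0},
])

```text
time_s: 17.4
position: [0.5261, -0.2031, 0.1481]
tcp_rot: [[-0.147, 0.989, 0.0], [0.989, 0.147, -0.0], [-0.0, 0.0, -1.0]]
force: [-0.7, -0.1, 2.9]
opening: 0.006
grasp_force: 1.1
```

Emit:
move_arm([
  {"xyz": [0,0,2],"roll": 0,"grip": 0},
  {"xyz": [0,0,2],"roll": 0,"grip": 0},
  {"xyz": [0,0,1],"roll": 0,"grip": 0},
  {"xyz": [0,0,0],"roll": 0,"grip": 0},
])

```text
time_s: 17.73
position: [0.526, -0.2031, 0.1428]
tcp_rot: [[-0.147, 0.989, 0.0], [0.989, 0.147, -0.0], [-0.0, 0.0, -1.0]]
force: [-0.1, 0.4, 2.6]
opening: 0.006
grasp_force: 1.3
```

Emit:
move_arm([
  {"xyz": [0,0,2],"roll": 0,"grip": 0},
  {"xyz": [0,0,2],"roll": 0,"grip": 0},
  {"xyz": [0,0,1],"roll": 0,"grip": 0},
  {"xyz": [0,0,0],"roll": 0,"grip": 0},
])

```text
time_s: 18.07
position: [0.526, -0.2031, 0.1377]
tcp_rot: [[-0.147, 0.989, 0.0], [0.989, 0.147, -0.0], [-0.0, 0.0, -1.0]]
force: [0.1, -0.6, 2.5]
opening: 0.005
grasp_force: 1.5
```

Now smaller steps (the stop is possible from about 0.129).

Emit:
move_arm([
  {"xyz": [0,0,2],"roll": 0,"grip": 0},
  {"xyz": [0,0,2],"roll": 0,"grip": 0},
  {"xyz": [0,0,1],"roll": 0,"grip": 0},
  {"xyz": [0,0,0],"roll": 0,"grip": 0},
])

```text
time_s: 18.4
position: [0.5259, -0.203, 0.1327]
tcp_rot: [[-0.147, 0.989, 0.0], [0.989, 0.147, -0.0], [-0.0, 0.0, -1.0]]
force: [0.7, 0.8, 4.1]
opening: 0.008
grasp_force: 1.6
```

Emit:
move_arm([
  {"xyz": [0,0,1.3],"roll": 0,"grip": 0},
  {"xyz": [0,0,0],"roll": 0,"grip": 0},
])

```text
time_s: 18.57
position: [0.5259, -0.203, 0.1315]
tcp_rot: [[-0.148, 0.989, 0.0], [0.989, 0.148, -0.0], [-0.0, -0.0, -1.0]]
force: [0.9, -1.3, 2.3]
opening: 0.006
grasp_force: 1.6
```

Emit:
move_arm([
  {"xyz": [0,0,1.3],"roll": 0,"grip": 0},
  {"xyz": [0,0,0],"roll": 0,"grip": 0},
])

```text
time_s: 18.73
position: [0.5259, -0.2031, 0.1302]
tcp_rot: [[-0.147, 0.989, 0.0], [0.989, 0.147, -0.0], [-0.0, 0.0, -1.0]]
force: [0.0, 0.7, 3.6]
opening: 0.007
grasp_force: 1.7
```

Emit:
move_arm([
  {"xyz": [0,0,1.3],"roll": 0,"grip": 0},
  {"xyz": [0,0,0],"roll": 0,"grip": 0},
])

```text
time_s: 18.9
position: [0.526, -0.203, 0.129]
tcp_rot: [[-0.147, 0.989, 0.0], [0.989, 0.147, -0.0], [-0.0, 0.0, -1.0]]
force: [0.6, -0.7, 2.8]
opening: 0.005
grasp_force: 1.9
```

Emit:
move_arm([
  {"xyz": [0,0,1],"roll": 0,"grip": 0},
  {"xyz": [0,0,0],"roll": 0,"grip": 0},
])

```text
time_s: 19.07
position: [0.526, -0.203, 0.1281]
tcp_rot: [[-0.147, 0.989, 0.0], [0.989, 0.147, -0.0], [-0.0, 0.0, -1.0]]
force: [0.3, -0.9, 4.0]
opening: 0.003
grasp_force: 2.1
```

Emit:
move_arm([
  {"xyz": [0,0,1.2],"roll": 0,"grip": 0},
  {"xyz": [0,0,0],"roll": 0,"grip": 0},
])

```text
time_s: 19.23
position: [0.526, -0.203, 0.1269]
tcp_rot: [[-0.147, 0.989, 0.0], [0.989, 0.147, -0.0], [-0.0, 0.0, -1.0]]
force: [0.1, 0.9, 4.2]
opening: 0.005
grasp_force: 2.1
```

Emit:
move_arm([
  {"xyz": [0,0,1.2],"roll": 0,"grip": 0},
  {"xyz": [0,0,0],"roll": 0,"grip": 0},
])

```text
time_s: 19.4
position: [0.5261, -0.2031, 0.1262]
tcp_rot: [[-0.148, 0.989, 0.0], [0.989, 0.148, -0.0], [-0.0, 0.0, -1.0]]
force: [-0.4, -0.0, 7.7]
opening: 0.003
grasp_force: 3.9
```

Emit:
move_arm([
  {"xyz": [0,0,1.2],"roll": 0,"grip": 0},
  {"xyz": [0,0,0],"roll": 0,"grip": 0},
])

```text
time_s: 19.57
position: [0.5263, -0.2031, 0.1258]
tcp_rot: [[-0.148, 0.989, 0.001], [0.989, 0.148, -0.001], [-0.001, 0.001, -1.0]]
force: [-1.6, 0.3, 12.0]
opening: 0.009
grasp_force: 6.1
```

Stop felt near 0.126. A slight confirming press, then let go.

Emit:
move_arm([
  {"xyz": [0,0,0.4],"roll": 0,"grip": 0},
  {"xyz": [0,0,0],"roll": 0,"grip": 0},
])

```text
time_s: 19.73
position: [0.5264, -0.2032, 0.1258]
tcp_rot: [[-0.148, 0.989, 0.001], [0.989, 0.148, -0.001], [-0.001, 0.001, -1.0]]
force: [-1.3, 1.0, 14.1]
opening: 0.003
grasp_force: 7.0
```

Emit:
move_arm([
  {"xyz": [0,0,-10],"roll": 0,"grip": 0},
  {"xyz": [0,0,-30],"roll": 0,"grip": 0},
  {"xyz": [0,0,-40],"roll": 0,"grip": 0},
  {"xyz": [0,0,-20],"roll": 0,"grip": 0},
  {"xyz": [0,0,0],"roll": 0,"grip": 0},
])

```text
time_s: 20.15
position: [0.5284, -0.2044, 0.2287]
tcp_rot: [[-0.148, 0.989, 0.008], [0.989, 0.148, -0.005], [-0.006, 0.007, -1.0]]
force: [1.1, -0.3, -0.6]
opening: 0.005
grasp_force: 0.0
```

Emit:
move_arm([
  {"xyz": [0,0,0],"roll": 0,"grip": 0},
  {"xyz": [0,0,0],"roll": 0,"grip": 0},
  {"xyz": [0,0,0],"roll": 0,"grip": 0},
])

```text
time_s: 20.4
position: [0.5246, -0.2022, 0.2221]
tcp_rot: [[-0.147, 0.989, -0.004], [0.989, 0.147, 0.002], [0.003, -0.003, -1.0]]
force: [-0.9, -0.8, 0.1]
opening: 0.002
grasp_force: 0.0
```

```bash
python3 - <<'E'
from h import *
for c in ("scene","wrist"):
    p,W,K,A=shot(c,c+"6.png")
    m=(W[...,2]>.112)&(W[...,2]<.155)&(np.hypot(W[...,0]-.527,W[...,1]+.204)<.04)
    if m.sum()>20: print(c,m.sum(),cv2.minAreaRect((W[m][:,:2]*1000).astype(np.float32)),np.percentile(W[m][:,2],[5,50,95]))
s=bot.read_state();print(s["position"],s["force"],s["time_s"])
E
```

```text
scene 437 ((528.35498046875, -205.68701171875), (28.635589599609375, 61.094444274902344), 8.239034652709961) [0.11394341 0.13208175 0.13657215]
wrist 1931 ((525.2928466796875, -203.37677001953125), (24.440834045410156, 59.348960876464844), 7.7425618171691895) [0.12672952 0.13373814 0.13487576]
[ 0.52491779 -0.20238352  0.22228158] [-0.50926243  0.10630183  0.78847204] 20.5
```

View pics/scene6.png

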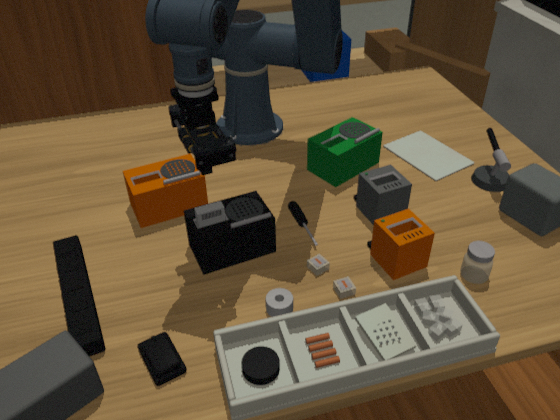

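The pack top rests at 0.134, 8 mm above the stop, so the catch holds it. The picture shows it seated at (210,213) and the loose things unmoved.

```bash
python3 -c "
from rig import bot
print(bot.hand_in())"
```

```text
the job is handed in; nothing more can be done
None
```

The job is handed in: the pack was released from the charger and is caught down in the black radio, resting 8 mm above its stop; the highest force read was about 14 N, it took about 20.5 s, and the loose things look unmoved in the pictures.

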